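# Close up the loaded clamp box

### The arm

A 6-joint arm with a two-finger parallel gripper is mounted at the origin on a cart in front of the work surface, level with it; the furniture and walls round the work are solid. World frame = base frame: x ahead of the robot, y to its left, z up, the work surface at z = 0. Lengths are in mm, angles in rad, forces in N, time in s.
With the tool pointing down it reaches from about 275 to 750 mm from the base axis. Payload 10.2 kg.
Tool frame: the origin (TCP) lies midway between the tips of the shut fingers; the grasp point (between the pads) lies 19 mm behind it; z points along the fingers, y is the direction in which the jaws open and shut (so a half turn about z gives the same grasp; the last joint's range is limited). The gripper opens to 85 mm and grips with 20 to 120 N. Pads are 22 mm wide; open, the fingers measure 114 mm over their backs; the gripper's body (76 mm by 85 mm) begins 54 mm behind the grasp point. The pads swing forward as they close: fully open they stand 13 mm farther back than shut.
Start: joints at [-1.555, 0.313, 1.498, -0, 1.331, -0.223], TCP at [124.168, -510.111, 195.794] pointing down, gripper open.
Joint ranges: [-2.94, 2.94], [-0.97, 2.17], [0.19, 2.56], [-1.23, 4.37], [0.02, 3.11], [-2.88, 2.88]. Speed limits (rad/s): [2.39, 2.39, 3.01, 3.14, 3.14, 3.14].

### API

Orientations are given as a unit quaternion [w, x, y, z].
In Python, from rig import ctrl gives the robot as it stands.
- The arm moves only by the tool carry_out, never from a script. Its argument "plan" is a list of rows, each a list of 3 entries, a list of its own where there are three numbers: the finger opening in mm, from 0 to 85.4, then the shift along the tool's x, y, z in mm, then the turn, a rotation vector about the tool's x, y, z in units of 6 degrees (1.0 is 6 degrees). In form: [[grip, [x, y, z], [ax, ay, az]], ...]. A call has 1 to 20 rows; each row shifts and turns the commanded pose from where the row before left it, along the tool's axes as they then stand; what a row does not reach is not made up. A row lasts 1/12 s, in which the tool goes at most 41.7 mm and 7.16 degrees, less where a joint would pass 70% of its speed; a pose out of reach is approached as far as the arm can. A call with a gripper value outside its range is refused whole. The fingers move at their own pace and stop on an object; "grip_force" is the grip in N (left out, the last holds). Time passes only in rows, so rows that do not move let the fingers close. It gives the time, the measured TCP pose, the force and the opening at its end, in the units of the state.
- ctrl.sense(): the state, without advancing time (a new reading comes with each control period).
- ctrl.capture(name): name is "scene" or "side" or "wrist"; returns a dict with "color" (420x560x3 uint8, blue, green, red), "range_z" (420x560 float32, mm along the optical axis (not along the pixel's ray), 0 where there is no reading), "fx", "fy", "cx", "cy" (pixels), "cam_to_world" (4x4, takes a point from camera to world coordinates); the wrist camera has in their place "tool_from_camera" (4x4, takes a point from camera to tool coordinates, whose origin is the TCP and whose axes are the flange's). Camera axes: x right, y up, looking along -z (the intrinsics and any distortion apply to the point x, -y, -z); pixel columns grow to the right and rows downward; lengths in mm; the calibration is good to about 2 mm. A picture is of the moment at which its call begins: read the wrist's pose just before it.
- ctrl.finish_job(): hands the job in, once; it reports no verdict.
The state is a dict: "time_s": time; "joints": joint angles; "dq": joint speeds; "tau": joint torques, N m; "eef_pos": TCP position; "ee_rot": TCP orientation; "force": force on the tool from outside, world axes, zero at the start; "wrist_torque": the same for the moment, N m; "grip_width": opening from 0.0 (shut) to 1.0 (fully open).
Only numpy, scipy, OpenCV 4.12 (cv2) and the standard library are available. Lean on these libraries where they do the work, as an engineer would, in place of code of your own. Each camera call takes 0.05 s, during which the arm holds its last target.

### The job

The bronze block is already lying in the open metal box. Close the box up: set the loose lid squarely on it so that it sits fully down, then swing over the hold-down arm that is hinged beside the box and press it down until its rubber pad rests on the lid's handle, and let go. Leave the timer, pliers and solder reel where they are.

Things in the scene. Friction and masses are not known exactly. Their poses are not given: they have to be found in the camera images.
- box_mouth (a point): Centre of the mouth (rim plane, 55 mm above the bench) of an open aluminium box, 134 (x) x 104 (y) mm outside, walls 4 mm, opening 126 x 96 mm, inner floor 41 mm below the rim, on a fixed steel base plate. x and y run along the box's long and short sides, z is up; the clamp post stands on the +y side.
- clamp_hinge (a point): Middle of the hinge pin of the hold-down arm, 95 mm from the box's centre towards its +y, 102 mm above the bench, between two steel cheeks (38 mm across in x, 34 mm in y, top 111 mm above the bench). The pin runs along x. Same axes as box_mouth.
- clamp_arm (a joint): Angle of the hold-down arm, rad: 0 is level, lying along -y over the box with the pad on the handle of a seated lid; pi/2 upright; grows as the arm swings back, away from the box, to a stop at 2.1. It starts swung back. Hinge friction of 0.25 N m holds it near upright; nearly level it may sink of its own weight. Without a lid it stops at -0.06.
- clamp_bar (a point): Middle of the round cross bar at the free end of the hold-down arm, 152 mm from the hinge pin, parallel to the pin, 120 mm long; from 18 to 60 mm on either side of the middle it carries a black sleeve 17 mm in diameter, to grip or push. The arm is a flat steel bar 18 mm wide, 12 mm thick, that runs from the hinge to the cross bar.
- clamp_pad (a point): Middle of the pressing face of the black rubber pad under the hold-down arm, 24 mm in diameter, 95 mm from the hinge pin; when the arm is down this face looks down and rests on top of the lid's handle.
- lid_grip (a point): Middle of the handle of the loose aluminium lid, 28 mm above its underside. Plate 144 (x) x 114 (y) x 5 mm; below it a plug 10 mm deep, 118 x 88 mm, stepped to 108 x 78 at the foot; above it a black block handle 22 (x) x 64 (y) mm, 26 mm high. x, y along the long and short sides, z up. Seated, this point is 18 mm above the rim plane. 0.3 kg. A half turn makes no difference.
- bronze_block: Flat bronze block 61 x 85 x 10 mm, the load, already lying in the box and meant to stay there; origin at the centre of its underside.
- timer: Small off-white timer with buttons, 62 x 68 x 21 mm, lying on the bench; a bystander; origin at the centre of its underside.
- pliers: Long-nose pliers, 52 x 161 x 11 mm, lying on the bench; a bystander; origin at the centre of its underside.
- solder_spool: Reel of solder wire with black flanges, 65 mm in diameter, 46 mm high; a bystander; origin at the centre of its underside.

How it is judged (in metres and radians):
On the way, in this order (a step that is already met when the one before it is completed fails the run):
1. the lid sits squarely and fully down on the box (z of lid_grip in the frame of box_mouth below 0.0215 m and horizontal distance between lid_grip and box_mouth below 0.012 m and angle between the x axis of lid_grip and the x axis of box_mouth, either way round below 0.15 rad), for 0.2 s.
2. the hold-down arm is down with its pad on the lid's handle (value of joint clamp_arm below 0.05 rad and z of lid_grip in the frame of box_mouth below 0.0215 m), for 0.2 s.
At the end, for the whole second after the job is handed in: Lid level (0.05 rad) on the box: handle's middle 14 to 21.5 mm over the rim plane (18 seated), within 12 mm of the box's middle, square within 0.15 rad. Hold-down arm at rest below 0.05 rad, its pad on the handle (within 3.5 mm). Bronze block in the box (all of step 2 and z of lid_grip in the frame of box_mouth above 0.014 m and horizontal distance between lid_grip and box_mouth below 0.012 m and angle between lid_grip's own z axis and vertical below 0.05 rad and angle between the x axis of lid_grip and the x axis of box_mouth, either way round below 0.15 rad and velocity of joint clamp_arm between -0.05 and 0.05 rad/s and z of clamp_pad in the frame of lid_grip below 0.0165 m and horizontal distance between bronze_block and box_mouth below 0.05 m and height (world z) of bronze_block below 0.03 m); the robot touches nothing.
It fails at once if the timer, pliers or solder reel is moved by more than 30 mm (distance of any of timer, pliers, solder_spool from where it was at the start of the episode above 0.03 m).
It also fails if it takes over 48 s, if anything falls off the work surface, if the arm or the gripper's body presses on something with over 40 N, if the wrist force passes 120 N, or if a joint passes its speed limit or range.

## Working session

There is one attempt and no reset: what is moved stays moved. The work goes in short steps, Python scripts to look and compute and a tool call to move; the robot and the scene stay as the last step left them, time stands still between calls to the robot, and variables do not carry over. Pictures are saved under pics/ and viewed, and the job is handed in when it is done.

Besides the shell and the picture viewer there is one more tool, called after "Request:" as name(argument=value, ...), one argument or row to a line, values as JSON. carry_out: Moves the arm, as the interface text tells. Its arguments: {"type":"object","properties":{"plan":{"type":"array"},"grip_force":{"type":"number"}},"required":["plan"]}

```bash
ls; mkdir -p pics
python3 - <<'E'
from rig import ctrl
import cv2,numpy as np,pickle
s=ctrl.sense();print(s)
for n in ("scene","side","wrist"):
    c=ctrl.capture(n);cv2.imwrite(f"pics/{n}0.png",c["color"]);pickle.dump(c,open(f"{n}0.pkl","wb"))
    print(n,{k:v for k,v in c.items() if k not in("color","range_z")}, (c["range_z"]>0).mean())
E
```

```text
pics
{'time_s': 0.0, 'joints': array([-1.55541316e+00,  3.13463935e-01,  1.49844975e+00,  3.41988003e-05,
        1.33098135e+00, -2.23400628e-01]), 'dq': array([-0.00041955, -0.00025821,  0.00024062,  0.00052838, -0.00021639,
       -0.00054468]), 'tau': array([-1.21969679e-03, -4.12270939e+01, -2.59748358e+01, -2.11021547e-04,
        4.10325069e-03, -5.09018278e-06]), 'eef_pos': array([ 124.16633979, -509.7971751 ,  195.22320273]), 'ee_rot': array([-6.45947267e-04,  9.92881524e-01,  1.19104389e-01,  8.41251032e-05]), 'force': array([ 0.09684249,  0.53032619, -0.84068144]), 'wrist_torque': array([ 0.00568658, -0.00271994, -0.041535  ]), 'grip_width': 0.9989794716371267}
scene {'fx': 391.6571230920756, 'fy': 391.6571230920756, 'cx': 281.2893292138367, 'cy': 208.3950354243583, 'cam_to_world': array([[-6.73118186e-01, -6.46585893e-01,  3.58940928e-01,
         8.81795458e+02],
       [ 7.39495166e-01, -5.83452264e-01,  3.35753414e-01,
         3.27294386e+02],
       [-7.66852368e-03,  4.91436810e-01,  8.70879472e-01,
         9.84797243e+02],
       [ 0.00000000e+00,  0.00000000e+00,
[... 339 characters left out ...]
 -1.33199604e+03],
       [ 1.83299503e-02,  8.77737886e-01,  4.78790367e-01,
         8.78261624e+02],
       [ 0.00000000e+00,  0.00000000e+00,  0.00000000e+00,
         1.00000000e+00]])} 0.9963052721088436
wrist {'fx': 339.39301379923467, 'fy': 339.39301379923467, 'cx': 281.27141928971787, 'cy': 210.7793998684617, 'tool_from_camera': array([[-7.81233382e-04,  9.50945141e-01,  3.09358575e-01,
         7.84159123e+01],
       [ 9.99999087e-01,  4.01762040e-04,  1.29034409e-03,
         2.04097406e-01],
       [ 1.10275791e-03,  3.09359300e-01, -9.50944587e-01,
        -1.77147370e+02],
       [ 0.00000000e+00,  0.00000000e+00,  0.00000000e+00,
         1.00000000e+00]])} 0.9959311224489796
```

View pics/scene0.png

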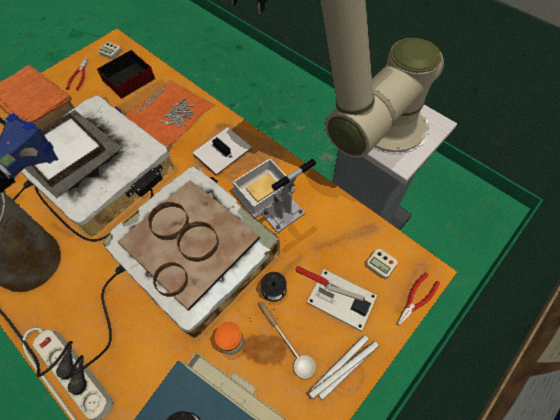

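View pics/side0.png

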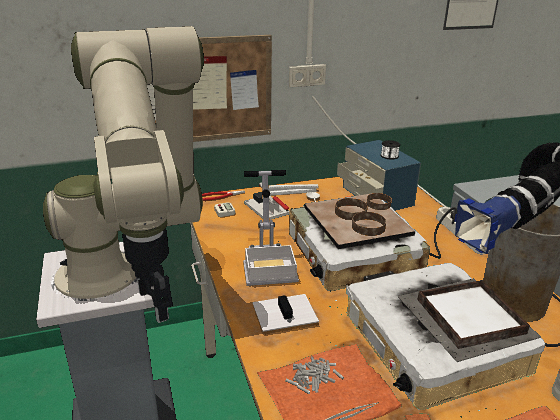

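View pics/wrist0.png

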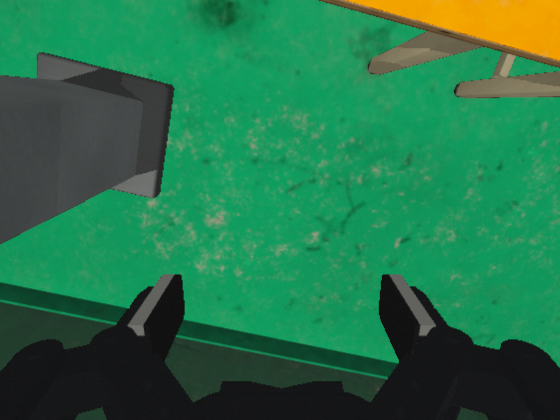

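The scene view shows the lid on the bench at (222,148), the box at (258,185) and the clamp arm swung back at (295,175). The side view shows them at (286,310), (272,265) and (265,200). The hotplate stands just beyond the box. Next I'll measure the lid and box.

```bash
cat > h.py <<'E'
import numpy as np,cv2,pickle
from scipy.spatial.transform import Rotation as R
def T(s):
    M=np.eye(4);w,x,y,z=s["ee_rot"];M[:3,:3]=R.from_quat([x,y,z,w]).as_matrix();M[:3,3]=s["eef_pos"];return M
def c2w(c,s=None): return c["cam_to_world"] if "cam_to_world" in c else T(s)@c["tool_from_camera"]
def cloud(c,M):
    z=c["range_z"];v,u=np.mgrid[:z.shape[0],:z.shape[1]]
    P=np.stack([(u-c["cx"])/c["fx"]*z,-(v-c["cy"])/c["fy"]*z,-z],-1)
    return P@M[:3,:3].T+M[:3,3]
def ray(c,M,u,v):
    d=M[:3,:3]@np.array([(u-c["cx"])/c["fx"],-(v-c["cy"])/c["fy"],-1]);return M[:3,3],d
def onplane(c,M,u,v,h):
    o,d=ray(c,M,u,v);return o+d*(h-o[2])/d[2]
def project(c,M,p):
    q=np.linalg.inv(M)@np.append(p,1);return np.array([c["cx"]+c["fx"]*q[0]/-q[2],c["cy"]-c["fy"]*q[1]/-q[2]])
E
python3 - <<'E'
from h import *
for n,roi in(("scene",(180,110,340,250)),("side",(230,150,340,345))):
    c=pickle.load(open(n+"0.pkl","rb"));x0,y0,x1,y1=roi
    im=c["color"][y0:y1,x0:x1];k=4 if n=="scene" else 3
    cv2.imwrite(f"pics/{n}0z.png",cv2.resize(im,None,fx=k,fy=k,interpolation=cv2.INTER_CUBIC))
    P=cloud(c,c2w(c))
    for (u,v) in ([(222,148),(205,160),(240,135),(222,165),(262,188),(258,165),(300,170),(285,213),(300,215)] if n=="scene" else [(286,306),(265,305),(305,315),(272,265),(265,173),(250,173),(285,173),(267,240),(290,285)]): print(n,u,v,P[v,u].round(0))
E
```

```text
scene 222 148 [ 459. -310.   44.]
scene 205 160 [ 513. -334.   15.]
scene 240 135 [ 362. -338.   -4.]
scene 222 165 [ 492. -281.   18.]
scene 262 188 [ 472. -132.   22.]
scene 258 165 [ 410. -210.   -1.]
scene 300 170 [478.  10. 253.]
scene 285 213 [483. -31.   8.]
scene 300 215 [882. 327. 985.]
side 286 306 [ 446. -340.   40.]
side 265 305 [ 406. -294.   17.]
side 305 315 [ 492. -355.   12.]
side 272 265 [ 473. -136.   24.]
side 265 173 [492.  -1. 249.]
side 250 173 [450.   7. 251.]
side 285 173 [548. -14. 247.]
side 267 240 [   96. -1332.   878.]
side 290 285 [ 502. -212.    2.]
```

View pics/scene0z.png

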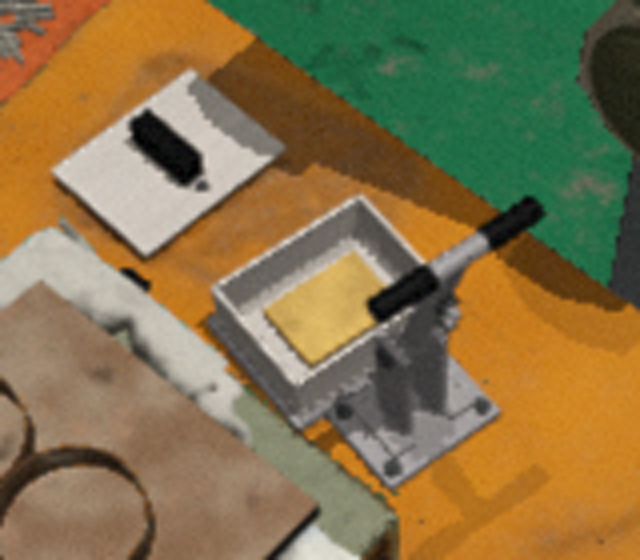

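View pics/side0z.png

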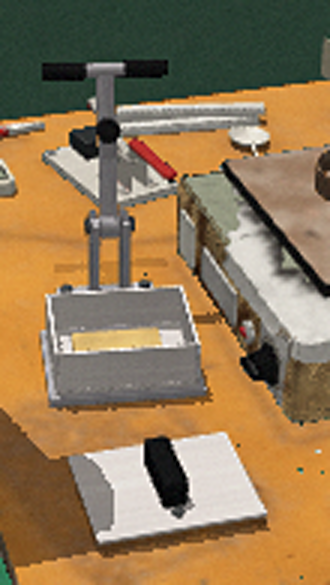

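Run:
```python
from h import *
for n in("scene","side"):
    c=pickle.load(open(n+"0.pkl","rb"));P=cloud(c,c2w(c));hsv=cv2.cvtColor(c["color"],cv2.COLOR_BGR2HSV)
    X,Y,Z=P[...,0],P[...,1],P[...,2]
    def fit(name,m,h):
        m=m.astype(np.uint8);k,l,st,_=cv2.connectedComponentsWithStats(m);i=1+st[1:,4].argmax();m=(l==i)
        cs,_=cv2.findContours(m.astype(np.uint8),cv2.RETR_EXTERNAL,cv2.CHAIN_APPROX_NONE)
        ct=max(cs,key=len)[:,0]
        W=np.array([onplane(c,c2w(c),u,v,h)[:2] for u,v in ct],np.float32)
        r=cv2.minAreaRect(W);print(n,name,m.sum(),"rect",np.round(r[0],1),np.round(r[1],1),round(r[2],1),"medz",np.median(Z[m]).round(1))
    lidroi=(X>350)&(X<560)&(Y<-235)&(Y>-420)
    white=(hsv[...,1]<60)
    fit("lid",lidroi&(Z>6)&(Z<60),15)
    fit("handle",lidroi&(hsv[...,2]<60)&(Z>22),41)
    fit("rim",(X>385)&(X<575)&(Y<-60)&(Y>-230)&(Z>45)&(Z<62),55)
    b=(Z>225)&(Z<275)&(X>380)&(X<600)&(Y>-80)&(Y<100)&(hsv[...,2]<70)
    print("bar",b.sum(),P[b].mean(0).round(1))
    q=P[b][:, :];pc=np.linalg.svd(q-q.mean(0),full_matrices=False)[2][0];t=(q-q.mean(0))@pc;print(pc.round(3),t.min(),t.max(),(q.mean(0)+pc*(t.min()+t.max())/2).round(1))
    g=(Z>62)&(Z<280)&(X>380)&(X<600)&(Y>-100)&(Y<100)
    print("posttop Z<115",P[g&(Z<112)&(Z>106)].mean(0).round(1),(g&(Z<112)&(Z>106)).sum())
    # bronze
    f=(X>385)&(X<575)&(Y<-60)&(Y>-230)&(Z<40)&(hsv[...,1]>90)&(Z>18);print("bronze",P[f].mean(0).round(1))
    hp=(X>500)&(X<800)&(Y>-250)&(Y<0)&(Z>40);print("hot",X[hp].min(),np.percentile(Z[hp],[50,98]))
```

```text
scene lid 1378 rect [ 450.1 -325. ] [115.7 144.6] 87.4 medz 16.0
scene handle 152 rect [ 455.6 -318.8] [72.6 25.3] 83.4 medz 40.0
scene rim 349 rect [ 471.9 -129. ] [109.4 136.7] 80.3 medz 53.5
bar 239 [496.7   7.2 253.6]
[ 0.985 -0.173  0.001] -60.88783982049678 57.529112219464636 [495.    7.5 253.6]
posttop Z<115 [506.9 -43.2 109.2] 82
bronze [ 471.6 -134.1   24.5]
hot 500.00788455402835 [130.58867445 156.29739447]
side lid 1718 rect [ 446.  -327.7] [123.3 143.6] 87.0 medz 14.2
side handle 207 rect [ 442.3 -339.9] [83.  26.4] 87.3 medz 38.6
side rim 381 rect [ 465.2 -142.8] [121.1 134.5] 80.2 medz 51.3
bar 174 [490.   -1.1 248.8]
[-0.984  0.181  0.006] -60.32811495203793 58.669382225685794 [490.8  -1.3 248.8]
posttop Z<115 [490.9 -46.5 109.2] 63
bronze [ 465.  -118.5   23.1]
hot 500.00728585290074 [127.20335471 156.53006739]
```

Request:
carry_out(
  plan=[
    [85,[24.5,-7.2,0],[0,0,0]],
    [85,[24.5,-7.2,0],[0,0,0]],
    [85,[24.5,-7.2,0],[0,0,0]],
    [85,[24.5,-7.2,0],[0,0,0]],
    [85,[24.5,-7.2,0],[0,0,0]],
    [85,[24.5,-7.2,0],[0,0,0]],
    [85,[24.5,-7.2,0],[0,0,0]],
    [85,[24.5,-7.2,0],[0,0,0]],
    [85,[24.5,-7.2,0],[0,0,0]],
    [85,[24.5,-7.2,0],[0,0,0]],
    [85,[24.5,-7.2,0],[0,0,0]],
    [85,[24.5,-7.2,0],[0,0,0]],
    [85,[24.5,-7.2,0],[0,0,0]],
    [85,[24.5,-7.2,0],[0,0,0]],
    [85,[24.5,-7.2,0],[0,0,0]],
  ],
)

```text
time_s: 1.4
eef_pos: [456.7, -317.3, 195.6]
ee_rot: [-0.0, 0.993, 0.119, -0.0]
force: [0.2, -0.5, 0.9]
grip_width: 0.996
```

Request:
carry_out(
  plan=[
    [85,[0,0,0],[0,0,-1]],
    [85,[0,0,0],[0,0,-1]],
    [85,[0,0,0],[0,0,-1]],
    [85,[0,0,0],[0,0,-1]],
    [85,[0,0,0],[0,0,-1]],
    [85,[0,0,0],[0,0,-1]],
    [85,[0,0,0],[0,0,-1]],
    [85,[0,0,0],[0,0,-1]],
    [85,[0,0,0],[0,0,-1]],
    [85,[0,0,0],[0,0,-1]],
    [85,[0,0,0],[0,0,-1]],
    [85,[0,0,0],[0,0,-1]],
    [85,[0,0,0],[0,0,-0.3]],
    [85,[0,0,0],[0,0,0]],
    [85,[0,0,0],[0,0,0]],
    [85,[0,0,0],[0,0,0]],
  ],
)

```text
time_s: 2.73
eef_pos: [455.7, -318.2, 195.7]
ee_rot: [-0.0, 0.723, 0.691, -0.0]
force: [0.5, -0.5, 0.5]
grip_width: 0.999
```

Run:
```python
from rig import ctrl
from h import *
for n in ("wrist","scene","side"):
    s=ctrl.sense();c=ctrl.capture(n);cv2.imwrite(f"pics/{n}1.png",c["color"]);pickle.dump((c,s),open(f"{n}1.pkl","wb"))
print(s["time_s"],s["joints"].round(2),T(s).round(3))
```

```text
2.8333 [-0.82  0.38  1.4   0.    1.36 -0.78] [[ 4.50000e-02  9.99000e-01 -0.00000e+00  4.55664e+02]
 [ 9.99000e-01 -4.50000e-02  0.00000e+00 -3.18243e+02]
 [ 0.00000e+00 -0.00000e+00 -1.00000e+00  1.95724e+02]
 [ 0.00000e+00  0.00000e+00  0.00000e+00  1.00000e+00]]
```

View pics/wrist1.png

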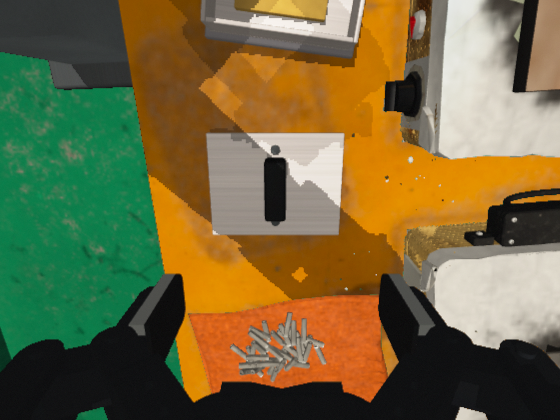

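View pics/side1.png

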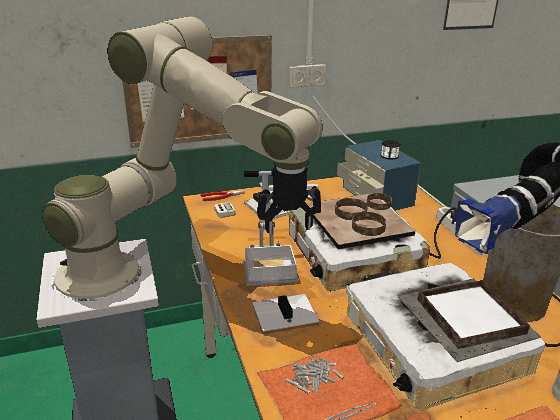

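Run:
```python
from h import *
def fit(n,c,M,name,m,h):
    m=m.astype(np.uint8);k,l,st,_=cv2.connectedComponentsWithStats(m);i=1+st[1:,4].argmax();m=(l==i)
    cs,_=cv2.findContours(m.astype(np.uint8),cv2.RETR_EXTERNAL,cv2.CHAIN_APPROX_NONE)
    ct=max(cs,key=len)[:,0]
    W=np.array([onplane(c,M,u,v,h)[:2] for u,v in ct],np.float32)
    r=cv2.minAreaRect(W);print(n,name,m.sum(),"px",st[i,:4],"rect",np.round(r[0],1),np.round(r[1],1),round(r[2],1))
    return m
c,s=pickle.load(open("wrist1.pkl","rb"));M=c2w(c,s);P=cloud(c,M);X,Y,Z=[P[...,i] for i in range(3)]
hsv=cv2.cvtColor(c["color"],cv2.COLOR_BGR2HSV)
roi=(X>350)&(X<560)&(Y<-240)&(Y>-400)
m=fit("w",c,M,"lid",roi&(Z>8)&(Z<60),15);print("plate z",np.median(Z[m&(Z<25)]))
m=fit("w",c,M,"handle",roi&(Z>28)&(Z<60)&(hsv[...,2]<70),41);print("handle z",np.median(Z[m]),P[m].mean(0))
rim=(X>380)&(X<570)&(Y<-140)&(Y>-230)&(Z>48)&(Z<62);q=P[rim];print("rim",rim.sum(),np.median(Z[rim]))
# triangulate handle top centre across side0 & wrist & scene0
def tri(obs):
    A=np.zeros((3,3));b=np.zeros(3)
    for c,M,u,v in obs:
        o,d=ray(c,M,u,v);d/=np.linalg.norm(d);Q=np.eye(3)-np.outer(d,d);A+=Q;b+=Q@o
    return np.linalg.solve(A,b)
```

```text
w lid 13540 px [206 132 139 103] rect [ 447.6 -326. ] [113. 143.] 87.4
plate z 13.91445065749852
w handle 1316 px [264 159  22  62] rect [ 447.4 -324.8] [63.4 21.2] 87.6
handle z 39.671251389262125 [ 447.66716571 -324.36201588   39.42542382]
rim 1450 53.76201957032586
```

Request:
carry_out(
  plan=[
    [85,[-4,-4,20],[0,0,0]],
    [85,[-3.7,-3.9,20],[0,0,0]],
    [85,[0,0,20],[0,0,0]],
    [85,[0,0,20],[0,0,0]],
    [85,[0,0,20],[0,0,0]],
    [85,[0,0,20],[0,0,0]],
    [85,[0,0,20],[0,0,0]],
    [85,[0,0,15],[0,0,0]],
    [85,[0,0,10],[0,0,0]],
    [85,[0,0,7],[0,0,0]],
    [85,[0,0,4],[0,0,0]],
    [85,[0,0,0],[0,0,0]],
    [85,[0,0,0],[0,0,0]],
  ],
)

```text
time_s: 3.97
eef_pos: [447.8, -325.9, 20.4]
ee_rot: [0.0, 0.722, 0.691, 0.0]
force: [-0.2, 0.0, 0.4]
grip_width: 0.993
```

Run:
```python
from rig import ctrl
from h import *
for n in ("wrist",):
    s=ctrl.sense();c=ctrl.capture(n);cv2.imwrite(f"pics/{n}2.png",c["color"]);pickle.dump((c,s),open(f"{n}2.pkl","wb"))
print(s["time_s"],s["eef_pos"],s["force"])
```

```text
3.9667 [ 447.75348099 -325.87724081   20.36593975] [-0.21626346  0.0129713   0.4014605 ]
```

View pics/wrist2.png

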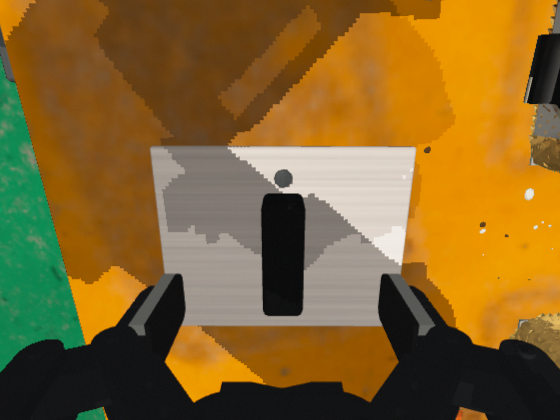

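Run:
```python
from h import *
c,s=pickle.load(open("wrist2.pkl","rb"));M=c2w(c,s)
for z in (15,33,41): print(z,project(c,M,np.array([*s["eef_pos"][:2],z])))
for p in [(262,195),(304,195),(263,315),(302,315),(283,255)]: print(onplane(c,M,*p,41))
for p in [(151,147),(415,147),(403,326),(172,326)]: print(onplane(c,M,*p,15))
```

```text
15 [282.76522288 242.89706082]
33 [282.88958871 256.36116885]
41 [282.95275822 263.20003359]
[ 439.31828641 -289.43302427   41.        ]
[ 459.34968058 -290.32803186   41.        ]
[ 435.69138343 -356.22145979   41.        ]
[ 456.65959255 -357.15376864   41.        ]
[ 447.97593231 -321.2911636    41.        ]
[ 380.02506973 -267.39103868   15.        ]
[ 520.51504652 -273.67852863   15.        ]
[ 521.52845434 -386.44292927   15.        ]
[ 374.98625163 -379.9305567    15.        ]
```

Request:
carry_out(
  plan=[
    [10,[0,0,0],[0,0,0]],
    [10,[0,0,0],[0,0,0]],
    [10,[0,0,0],[0,0,0]],
    [10,[0,0,0],[0,0,0]],
    [10,[0,0,0],[0,0,0]],
    [10,[0,0,0],[0,0,0]],
    [10,[0,0,0],[0,0,0]],
    [10,[0,0,0],[0,0,0]],
    [10,[0,0,0],[0,0,0]],
    [10,[0,0,0],[0,0,0]],
  ],
  grip_force=60,
)

```text
time_s: 4.85
eef_pos: [447.5, -325.6, 19.8]
ee_rot: [-0.0, 0.722, 0.691, 0.0]
force: [0.7, -0.1, -0.2]
grip_width: 0.117
```

Run:
```python
from rig import ctrl
from h import *
for n in ("wrist","side"):
    s=ctrl.sense();c=ctrl.capture(n);pickle.dump((c,s),open(f"{n}3.pkl","wb"))
    im=c["color"] if n=="wrist" else cv2.resize(c["color"][230:350,220:360],None,fx=4,fy=4)
    cv2.imwrite(f"pics/{n}3.png",im)
print(s["time_s"],s["eef_pos"],s["force"],s["grip_width"])
```

```text
4.9 [ 447.44950017 -325.6033633    19.77158825] [ 0.40261347 -0.43561364  0.48040443] 0.12048624147093719
```

View pics/wrist3.png

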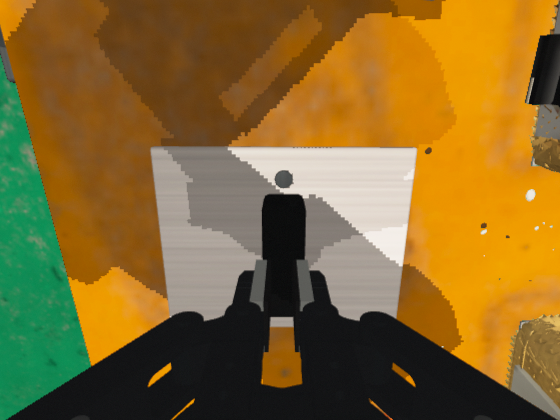

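View pics/side3.png

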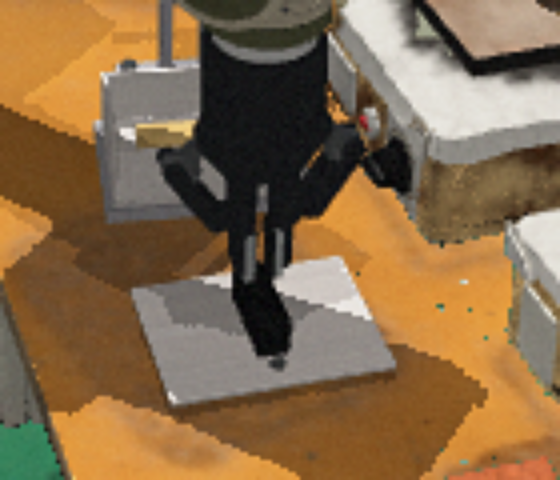

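Run:
```python
from h import *
c,s=pickle.load(open("side3.pkl","rb"));M=c2w(c)
for z in (20,39): print((project(c,M,np.array([447.5,-325.6,z]))-[220,230])*4)
P=cloud(c,M)
for (a,b) in [(265,345),(262,320),(262,300),(245,260),(280,250)]: print((a,b),P[230+b//4,220+a//4].round(0))
```

```text
[258.08558601 314.32060651]
[258.66697916 290.3911185 ]
(265, 345) [ 440. -359.   25.]
(262, 320) [ 438. -356.   42.]
(262, 300) [ 446. -333.   38.]
(245, 260) [ 434. -336.   74.]
(280, 250) [ 457. -337.   78.]
```

Request:
carry_out(
  plan=[
    [10,[0,0,-5],[0,0,0]],
    [10,[0,0,-10],[0,0,0]],
    [10,[0,0,-15],[0,0,0]],
    [10,[0,0,-10],[0,0,0]],
    [10,[0,0,0],[0,0,0]],
    [10,[0,0,0],[0,0,0]],
  ],
)

```text
time_s: 5.45
eef_pos: [447.7, -325.8, 60.4]
ee_rot: [0.001, 0.722, 0.691, -0.0]
force: [-0.3, -0.5, 0.2]
grip_width: 0.112
```

Run:
```python
from rig import ctrl
from h import *
for n in ("wrist","side"):
    s=ctrl.sense();c=ctrl.capture(n);pickle.dump((c,s),open(f"{n}4.pkl","wb"))
    im=c["color"] if n=="wrist" else cv2.resize(c["color"][230:350,220:360],None,fx=4,fy=4)
    cv2.imwrite(f"pics/{n}4.png",im)
print(s["time_s"],s["eef_pos"],s["force"],s["grip_width"])
```

```text
5.5 [ 447.37151065 -325.49989215   59.72371084] [-0.57210976  0.4449507  -0.49707871] 0.11775895237571789
```

View pics/side4.png

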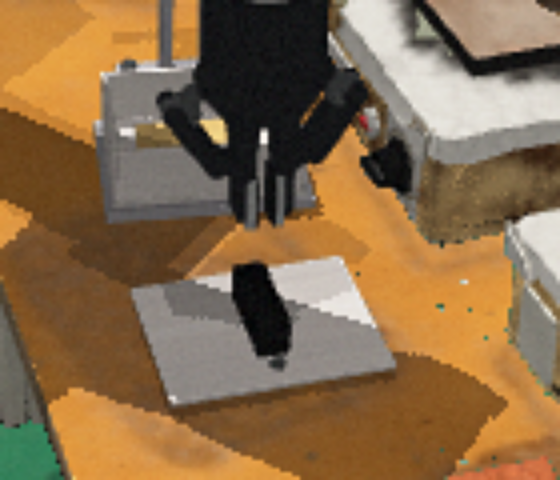

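View pics/wrist4.png

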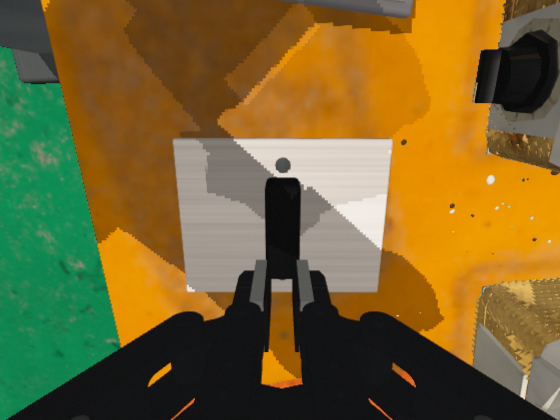

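Run:
```python
from h import *
for k in (3,4):
    c,s=pickle.load(open(f"wrist{k}.pkl","rb"));M=c2w(c,s);P=cloud(c,c["tool_from_camera"])
    for p in [(258,265),(262,280),(252,300),(302,265),(308,290),(246,280),(320,275)]: print(k,p,P[p[1],p[0]].round(1))
c,s=pickle.load(open("wrist2.pkl","rb"));P=cloud(c,c["tool_from_camera"])
for p in [(165,278),(178,278),(150,310),(385,278)]: print(p,P[p[1],p[0]].round(1))
c,s=pickle.load(open("side4.pkl","rb"));P=cloud(c,c2w(c))
for (a,b) in [(250,225),(280,218),(250,200),(280,200)]: print((a,b),P[230+b//4,220+a//4].round(0))
```

```text
3 (258, 265) [ 10.7 -11.  -43.7]
3 (262, 280) [ 11.1  -8.4 -57.4]
3 (252, 300) [ 10.7 -11.3 -71. ]
3 (302, 265) [ 11.3   8.2 -44.8]
3 (308, 290) [ 10.8   9.3 -64.3]
3 (246, 280) [  6.6 -15.7 -49.4]
3 (320, 275) [  6.6  16.1 -45. ]
4 (258, 265) [ 11.4 -10.9 -44.9]
4 (262, 280) [ 10.4  -8.5 -56.1]
4 (252, 300) [ 11.2 -11.2 -71.8]
4 (302, 265) [ 10.3   8.3 -42.9]
4 (308, 290) [ 10.2   9.4 -63.5]
4 (246, 280) [  7.4 -15.6 -50.8]
4 (320, 275) [  7.3  15.9 -46.4]
(165, 278) [ 11.4 -47.3 -56.4]
(178, 278) [ 10.3 -42.8 -54.3]
(150, 310) [ 11.  -45.5 -77.6]
(385, 278) [  9.6  41.7 -53.1]
(250, 225) [ 435. -339.  103.]
(280, 218) [ 457. -333.  100.]
(250, 200) [ 436. -335.  118.]
(280, 200) [ 456. -337.  115.]
```

```bash
python3 - <<'E'
from h import *
c,s=pickle.load(open("wrist4.pkl","rb"));P=cloud(c,c["tool_from_camera"])
m=(abs(P[...,1])<40)&(abs(P[...,0])<14)&(P[...,2]>-90)&(P[...,2]<-5)&(P[...,2]<-25)
m[:250]=False
print("wrist tip tool z",np.percentile(P[...,2][m],[90,98,99.5,100]).round(1), "x range",np.percentile(P[...,0][m],[1,99]))
for r in range(254,272,2): print(r,[tuple(P[r,u].round(0)) for u in (257,261,264,285,300,304)])
c,s=pickle.load(open("side4.pkl","rb"));P=cloud(c,c2w(c));Z=P[...,2]
m=(P[...,0]>420)&(P[...,0]<475)&(P[...,1]>-360)&(P[...,1]<-300)&(Z>50)
print("side lowest",np.sort(Z[m])[:8].round(1),s["eef_pos"][2])
c=pickle.load(open("scene0.pkl","rb"))
E
python3 - <<'E'
from h import *
im=cv2.imread("pics/wrist4.png")[230:310,230:340];cv2.imwrite("pics/wrist4z.png",cv2.resize(im,None,fx=6,fy=6))
E
```

```text
wrist tip tool z [-51.9 -42.  -37.9 -33.2] x range [-9.42021483 13.59647639]
254 [(np.float64(-27.0), np.float64(-19.0), np.float64(47.0)), (np.float64(-26.0), np.float64(-16.0), np.float64(46.0)), (np.float64(-27.0), np.float64(-13.0), np.float64(47.0)), (np.float64(-14.0), np.float64(1.0), np.float64(21.0)), (np.float64(-27.0), np.float64(13.0), np.float64(47.0)), (np.float64(-26.0), np.float64(15.0), np.float64(46.0))]
256 [(np.float64(-28.0), np.float64(-19.0), np.float64(47.0)), (np.float64(-28.0), np.float64(-16.0), np.float64(46.0)), (np.float64(-28.0), np.float64(-13.0), np.float64(47.0)), (np.float64(-15.0), np.float64(1.0), np.float64(19.0)), (np.float64(-28.0), np.float64(13.0), np.float64(46.0)), (np.float64(-28.0), np.float64(16.0), np.float64(47.0))]
258 [(np.float64(-30.0), np.float64(-19.0), np.float64(47.0)), (np.float64(-30.0), np.float64(-16.0), np.float64(47.0)), (np.float64(-30.0), np.float64(-14.0), np.float64(47.0)), (np.float64(-17.0), np.float64(1.0), np.float64(21.0)), (np.float64(-30.0), np.float64(13.0), np.float64(46.0)), (np.float64(-30.0), np.float64(16
[... 1470 characters left out ...]
 (np.float64(11.0), np.float64(-9.0), np.float64(-47.0)), (np.float64(10.0), np.float64(-8.0), np.float64(-46.0)), (np.float64(-24.0), np.float64(2.0), np.float64(21.0)), (np.float64(11.0), np.float64(7.0), np.float64(-47.0)), (np.float64(11.0), np.float64(9.0), np.float64(-47.0))]
270 [(np.float64(11.0), np.float64(-11.0), np.float64(-49.0)), (np.float64(11.0), np.float64(-9.0), np.float64(-49.0)), (np.float64(11.0), np.float64(-8.0), np.float64(-48.0)), (np.float64(-26.0), np.float64(2.0), np.float64(21.0)), (np.float64(11.0), np.float64(7.0), np.float64(-49.0)), (np.float64(11.0), np.float64(9.0), np.float64(-49.0))]
side lowest [93.  94.1 96.4 96.5 96.6 97.7 98.2 98.3] 59.723710841779024
```

View pics/wrist4z.png

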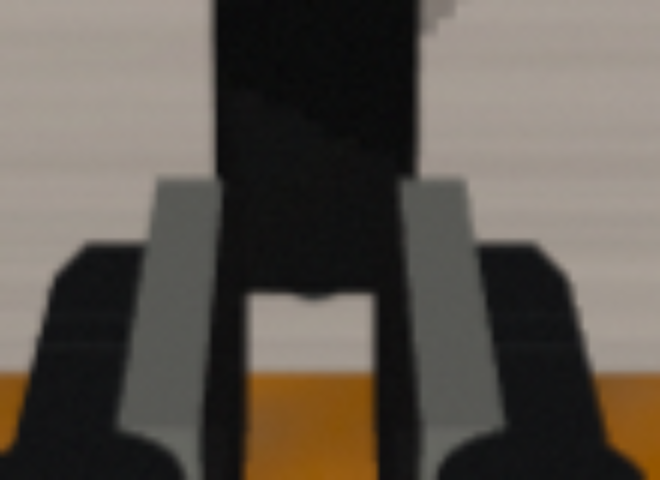

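The side and wrist cameras both put the closed fingertips about 38 mm behind the reported TCP: the tips stand at z≈98 while the TCP reads 59.7. The first grip therefore closed above the handle. I'll correct for that, reopen and go 38 mm lower.

Request:
carry_out(
  plan=[
    [85,[0,0,0],[0,0,0]],
    [85,[0,0,0],[0,0,0]],
    [85,[0,0,0],[0,0,0]],
    [85,[0,0,0],[0,0,0]],
    [85,[0,0,0],[0,0,0]],
    [85,[0,0,0],[0,0,0]],
    [85,[0,0,0],[0,0,0]],
    [85,[0,0,15],[0,0,0]],
    [85,[0,0,15],[0,0,0]],
    [85,[0,0,15],[0,0,0]],
    [85,[0,0,10],[0,0,0]],
    [85,[0,0,8],[0,0,0]],
    [85,[0,0,6],[0,0,0]],
    [85,[0,0,6],[0,0,0]],
    [85,[0,0,5],[0,0,0]],
    [85,[0,0,0],[0,0,0]],
  ],
)

```text
time_s: 6.88
eef_pos: [447.2, -325.4, -20.9]
ee_rot: [-0.0, 0.722, 0.691, 0.0]
force: [-0.4, 0.0, 0.2]
grip_width: 0.999
```

Run:
```python
from rig import ctrl
from h import *
for n in ("wrist","side"):
    s=ctrl.sense();c=ctrl.capture(n);pickle.dump((c,s),open(f"{n}5.pkl","wb"))
    im=c["color"] if n=="wrist" else cv2.resize(c["color"][230:350,220:360],None,fx=4,fy=4)
    cv2.imwrite(f"pics/{n}5.png",im)
print(s["time_s"],s["eef_pos"],s["force"],s["grip_width"])
```

```text
6.9333 [ 447.41886475 -325.56104766  -20.35878887] [0.85017594 0.18246601 0.17061123] 0.9895283406233945
```

View pics/side5.png

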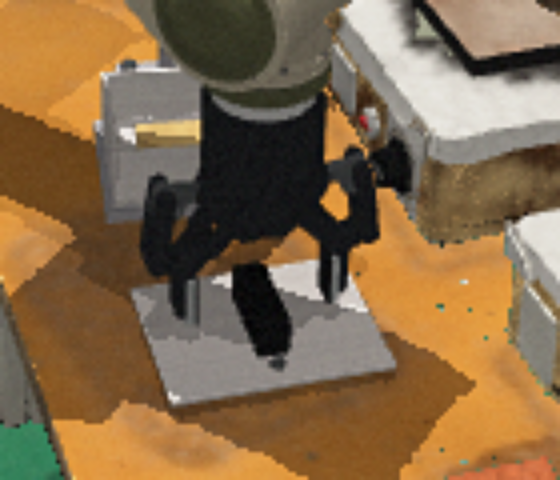

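View pics/wrist5.png

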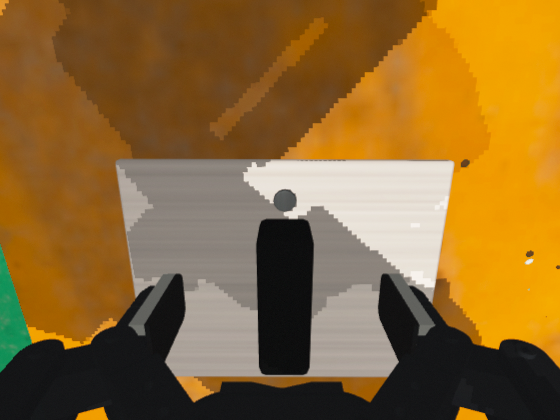

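Request:
carry_out(
  plan=[
    [10,[0,0,0],[0,0,0]],
    [10,[0,0,0],[0,0,0]],
    [10,[0,0,0],[0,0,0]],
    [10,[0,0,0],[0,0,0]],
    [10,[0,0,0],[0,0,0]],
    [10,[0,0,0],[0,0,0]],
    [10,[0,0,0],[0,0,0]],
    [10,[0,0,0],[0,0,0]],
    [10,[0,0,0],[0,0,0]],
    [10,[0,0,0],[0,0,0]],
  ],
  grip_force=70,
)

```text
time_s: 7.82
eef_pos: [447.7, -325.8, -19.8]
ee_rot: [0.0, 0.722, 0.691, -0.0]
force: [0.0, 0.3, 4.6]
grip_width: 0.247
```

Request:
carry_out(
  plan=[
    [10,[0,0,-5],[0,0,0]],
    [10,[0,0,-10],[0,0,0]],
    [10,[0,0,-15],[0,0,0]],
    [10,[0,0,-20],[0,0,0]],
    [10,[0,0,-20],[0,0,0]],
    [10,[0,0,-20],[0,0,0]],
    [10,[0,0,-15],[0,0,0]],
    [10,[0,0,-10],[0,0,0]],
    [10,[0,0,-5],[0,0,0]],
    [10,[0,0,0],[0,0,0]],
    [10,[0,0,0],[0,0,0]],
  ],
)

```text
time_s: 8.73
eef_pos: [447.2, -325.3, 99.1]
ee_rot: [-0.001, 0.722, 0.691, 0.0]
force: [0.7, -0.4, -2.9]
grip_width: 0.244
```

Run:
```python
from rig import ctrl
from h import *
for n in ("wrist","side","scene"):
    s=ctrl.sense();c=ctrl.capture(n);pickle.dump((c,s),open(f"{n}6.pkl","wb"))
    im=c["color"] 
    cv2.imwrite(f"pics/{n}6.png",im)
print(s["time_s"],s["eef_pos"],s["force"],s["grip_width"])
```

```text
8.8333 [ 447.04558441 -325.17513657   98.73841374] [ 0.52379809 -0.11781598 -3.04900111] 0.24343656580655568
```

View pics/side6.png

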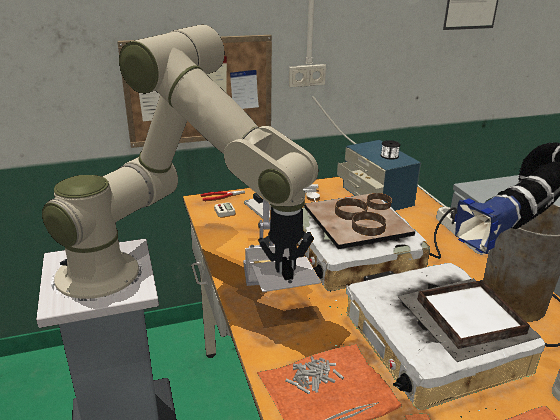

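View pics/wrist6.png

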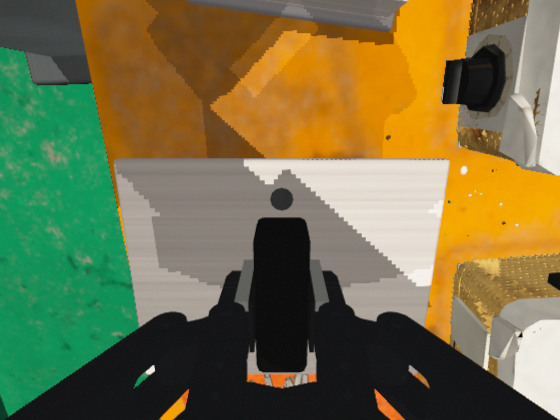

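Request:
carry_out(
  plan=[
    [10,[0,0,-10],[0,0,0]],
    [10,[10,1,-20],[0,0,0]],
    [10,[16,1,-20],[0,0,0]],
    [10,[18,1,-20],[0,0,0]],
    [10,[18,1,-20],[0,0,0]],
    [10,[18,1,-15],[0,0,0]],
    [10,[16,1,-6],[0,0,0]],
    [10,[10,1,0],[0,0,0]],
    [10,[0,0,0],[0,0,0]],
    [10,[0,0,0],[0,0,0]],
    [10,[0,0,0],[0,0,0]],
  ],
)

```text
time_s: 9.8
eef_pos: [458.8, -220.6, 210.1]
ee_rot: [-0.001, 0.723, 0.691, -0.0]
force: [-0.3, -0.3, -3.0]
grip_width: 0.244
```

Run:
```python
from rig import ctrl
from h import *
for n in ("wrist",):
    s=ctrl.sense();c=ctrl.capture(n);pickle.dump((c,s),open(f"{n}7.pkl","wb"))
    cv2.imwrite(f"pics/{n}7.png",c["color"])
print(s["time_s"],s["eef_pos"],s["force"],s["grip_width"])
```

```text
9.8 [ 458.82079477 -220.57228823  210.08697639] [-0.28238507 -0.33788175 -3.04195035] 0.24377076735143619
```

View pics/wrist7.png

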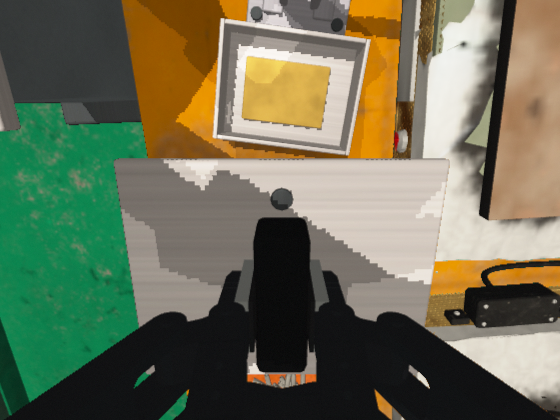

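Run:
```python
from h import *
c,s=pickle.load(open("wrist7.pkl","rb"));M=c2w(c,s);P=cloud(c,M);X,Y,Z=[P[...,i] for i in range(3)]
hsv=cv2.cvtColor(c["color"],cv2.COLOR_BGR2HSV)
def rect(m,h,ext=True):
    cs,_=cv2.findContours(m.astype(np.uint8),cv2.RETR_EXTERNAL if ext else cv2.RETR_CCOMP,cv2.CHAIN_APPROX_NONE)
    out=[]
    for ct in sorted(cs,key=len)[-3:]:
        W=np.array([onplane(c,M,u,v,h)[:2] for u,v in ct[:,0]],np.float32);r=cv2.minAreaRect(W);out.append((np.round(r[0],1),np.round(r[1],1),round(r[2],1),len(ct)))
    return out
roi=(X>380)&(X<570)&(Y>-220)&(Y<-60)
for lo in (47,50,51.5):
    m=roi&(Z>lo)&(Z<60);m[158:]=False
    print(lo,np.median(Z[m]).round(1)); [print("  ",o) for o in rect(m,55,False)]
b=roi&(Z<30)&(Z>16)&(hsv[...,1]>90);print("bronze",P[b].mean(0).round(1),rect(b,24)[-1])
# lid in hand: plate level
Q=cloud(c,c["tool_from_camera"]);m=(Q[...,2]>-60)&(Q[...,2]<0)
for p in [(200,220),(400,220),(150,170),(430,170),(282,250),(282,300)]: print(p,Q[p[1],p[0]].round(1))
# plate top edge corners in tool frame
def ontool(u,v,h):
    o,d=ray(c,c["tool_from_camera"],u,v);return (o+d*(h-o[2])/d[2]).round(1)
print(ontool(116,159,-5),ontool(448,159,-5)); print("handle",ontool(257,220,-31),ontool(306,220,-31),ontool(257,370,-31),ontool(307,370,-31))
```

```text
47 53.6
   (array([ 569.5, -183.9]), array([1. , 8.6]), 3.3, 18)
   (array([ 467.9, -132.5]), array([ 96. , 125.3]), 80.0, 479)
   (array([ 468. , -132.5]), array([103.3, 133.2]), 80.1, 518)
50 53.7
   (array([ 569.5, -183.9]), array([1. , 8.6]), 3.3, 18)
   (array([ 468.1, -132.6]), array([ 96.7, 126.5]), 80.0, 484)
   (array([ 468. , -132.5]), array([103.3, 133.2]), 80.1, 518)
51.5 53.8
   (array([ 569.5, -183.9]), array([1. , 8.6]), 3.3, 18)
   (array([ 467.9, -132.9]), array([ 97.7, 126.8]), 80.1, 487)
   (array([ 468. , -132.5]), array([103.3, 133.2]), 80.1, 518)
bronze [ 464.9 -133.2   23. ] (array([ 465., -134.]), array([59.2, 83.4]), 80.3, 280)
(200, 220) [ 27.5 -37.6 -32.4]
(400, 220) [ 28.2  52.2 -34.3]
(150, 170) [ 50.6 -57.2 -33.1]
(430, 170) [ 50.3  63.4 -32.4]
(282, 250) [ 25.3  -0.5 -59.9]
(282, 300) [  3.2  -0.5 -59.4]
[ 50.7 -84.8  -5. ] [50.6 83.8 -5. ]
handle [ 27.  -11.9 -31. ] [ 27.   10.5 -31. ] [-57.8 -13.8 -31. ] [-57.8  12.9 -31. ]
```

Run:
```python
from h import *
c,s=pickle.load(open("wrist7.pkl","rb"))
def ontool(u,v,h):
    o,d=ray(c,c["tool_from_camera"],u,v);return (o+d*(h-o[2])/d[2]).round(1)
g=cv2.cvtColor(c["color"],cv2.COLOR_BGR2GRAY)
Q=cloud(c,c["tool_from_camera"]);m=((Q[...,2]>-45)&(Q[...,2]<-25)&(abs(Q[...,0])<80)&(abs(Q[...,1])<90))
for u in (130,180,240,330,380,430):
    v=np.where(m[:,u])[0].min();print(u,v,ontool(u,v,-33.5))
for v in (165,180,200,220,240):
    w=np.where(m[v])[0];print(v,w.min(),w.max(),ontool(w.min(),v,-33.5)[1],ontool(w.max()+1,v,-33.5)[1])
mh=(Q[...,2]<-54)&(Q[...,2]>-66)&(abs(Q[...,1])<14)
for v in (225,235,245): w=np.where(mh[v])[0];print(v,ontool(w.min(),v,-60.5)[1],ontool(w.max()+1,v,-60.5)[1])
w=np.where(mh[:,282])[0];print("handle x",w.min(),w.max(),ontool(282,w.min(),-60.5),ontool(282,w.max(),-60.5))
```

```text
130 158 [ 55.8 -64.9 -33.5]
180 158 [ 55.8 -43.7 -33.5]
240 158 [ 55.8 -18.3 -33.5]
330 158 [ 55.7  19.9 -33.5]
380 158 [ 55.7  41.  -33.5]
430 158 [ 55.7  62.2 -33.5]
165 114 449 -72.1 71.1
180 116 447 -72.3 71.2
200 119 443 -72.3 70.8
220 123 440 -71.9 70.8
240 126 437 -71.9 70.9Traceback (most recent call last):
  File "<stdin>", line 12, in <module>
    return umr_minimum(a, axis, None, out, keepdims, initial, where)
ValueError: zero-size array to reduction operation minimum which has no identity
```

Request:
carry_out(
  plan=[
    [10,[0,0,0],[0,0,0.6]],
    [10,[0,0,0],[0,0,0.63]],
    [10,[10,-0.6,0],[0,0,0]],
    [10,[15,-1,0],[0,0,0]],
    [10,[18,-1,0],[0,0,0]],
    [10,[18,-1,0],[0,0,0]],
    [10,[15,-1,0],[0,0,0]],
    [10,[9,-0.6,0],[0,0,0]],
    [10,[4.6,-0.4,0],[0,0,0]],
    [10,[0,0,15],[0,0,0]],
    [10,[0,0,25],[0,0,0]],
    [10,[0,0,25],[0,0,0]],
    [10,[0,0,25],[0,0,0]],
    [10,[0,0,20],[0,0,0]],
    [10,[0,0,15],[0,0,0]],
    [10,[0,0,10],[0,0,0]],
    [10,[0,0,5],[0,0,0]],
    [10,[0,0,0],[0,0,0]],
    [10,[0,0,0],[0,0,0]],
  ],
)

```text
time_s: 11.43
eef_pos: [469.4, -131.1, 71.4]
ee_rot: [0.0, 0.765, 0.643, 0.0]
force: [0.2, 0.3, -2.4]
grip_width: 0.241
```

Run:
```python
from rig import ctrl
from h import *
for n in ("wrist","side","scene"):
    s=ctrl.sense();c=ctrl.capture(n);pickle.dump((c,s),open(f"{n}8.pkl","wb"))
    im=c["color"]
    if n=="side": im=cv2.resize(im[150:330,210:350],None,fx=3,fy=3)
    if n=="scene": im=cv2.resize(im[110:250,180:340],None,fx=4,fy=4)
    cv2.imwrite(f"pics/{n}8.png",im)
print(s["time_s"],T(s).round(3),s["force"],s["grip_width"])
```

```text
11.5333 [[ 1.72000e-01  9.85000e-01  2.00000e-03  4.69546e+02]
 [ 9.85000e-01 -1.72000e-01 -1.00000e-03 -1.31125e+02]
 [-1.00000e-03  2.00000e-03 -1.00000e+00  7.17140e+01]
 [ 0.00000e+00  0.00000e+00  0.00000e+00  1.00000e+00]] [-0.31499147 -0.03556287 -2.93272417] 0.2436122579035467
```

View pics/wrist8.png

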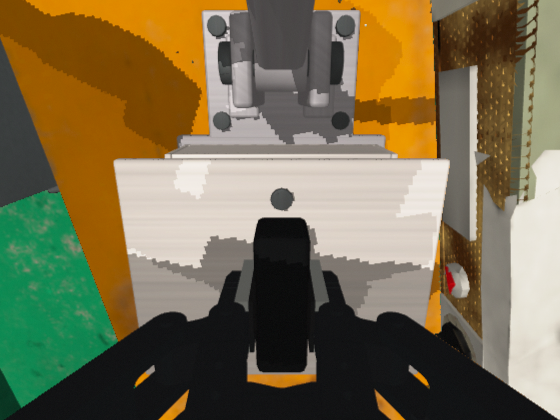

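View pics/side8.png

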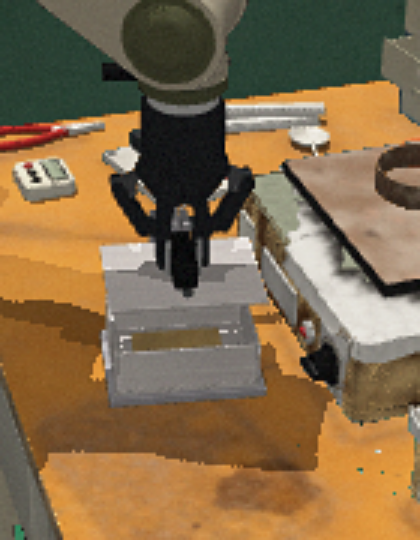

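View pics/scene8.png

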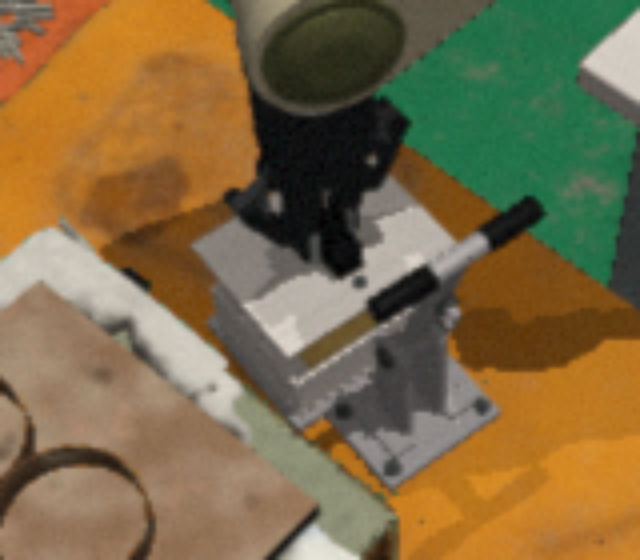

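The lid hangs parallel to the box, and its centre agrees with the rim's to within 1 mm. I'll lower it now.

Request:
carry_out(
  plan=[
    [10,[0,0,10],[0,0,0]],
    [10,[0,0,10],[0,0,0]],
    [10,[0,0,8],[0,0,0]],
    [10,[0,0,5],[0,0,0]],
    [10,[0,0,4],[0,0,0]],
    [10,[0,0,3],[0,0,0]],
    [10,[0,0,2],[0,0,0]],
    [10,[0,0,2],[0,0,0]],
    [10,[0,0,0],[0,0,0]],
  ],
)

```text
time_s: 12.33
eef_pos: [469.0, -130.8, 26.6]
ee_rot: [-0.0, 0.765, 0.643, -0.0]
force: [0.4, -1.1, -2.7]
grip_width: 0.24
```

Request:
carry_out(
  plan=[
    [10,[0,0,1],[0,0,0]],
    [10,[0,0,1],[0,0,0]],
    [10,[0,0,0],[0,0,0]],
  ],
)

```text
time_s: 12.58
eef_pos: [469.2, -130.9, 25.2]
ee_rot: [0.0, 0.765, 0.643, 0.0]
force: [-1.3, -0.1, 1.7]
grip_width: 0.242
```

Request:
carry_out(
  plan=[
    [10,[0,0,0.5],[0,0,0]],
    [40,[0,0,0],[0,0,0]],
    [70,[0,0,0],[0,0,0]],
    [85,[0,0,0],[0,0,0]],
    [85,[0,0,0],[0,0,0]],
    [85,[0,0,0],[0,0,0]],
    [85,[0,0,0],[0,0,0]],
    [85,[0,0,-10],[0,0,0]],
    [85,[0,0,-20],[0,0,0]],
    [85,[0,0,-30],[0,0,0]],
    [85,[0,0,-30],[0,0,0]],
    [85,[0,0,-30],[0,0,0]],
    [85,[0,0,-20],[0,0,0]],
    [85,[0,0,-10],[0,0,0]],
    [85,[0,0,0],[0,0,0]],
    [85,[0,0,0],[0,0,0]],
  ],
)

```text
time_s: 13.92
eef_pos: [468.7, -130.6, 173.8]
ee_rot: [-0.0, 0.765, 0.643, -0.0]
force: [-0.5, -1.0, 0.1]
grip_width: 0.987
```

Run:
```python
from rig import ctrl
from h import *
for n in ("wrist","side","scene"):
    s=ctrl.sense();c=ctrl.capture(n);pickle.dump((c,s),open(f"{n}9.pkl","wb"))
    im=c["color"]
    if n=="side": im=cv2.resize(im[150:330,210:350],None,fx=3,fy=3)
    cv2.imwrite(f"pics/{n}9.png",im)
    M=c2w(c,s);P=cloud(c,M);X,Y,Z=[P[...,i] for i in range(3)]
    hsv=cv2.cvtColor(c["color"],cv2.COLOR_BGR2HSV)
    def rect(m,h):
        cs,_=cv2.findContours(m.astype(np.uint8),cv2.RETR_EXTERNAL,cv2.CHAIN_APPROX_NONE)
        ct=max(cs,key=len);W=np.array([onplane(c,M,u,v,h)[:2] for u,v in ct[:,0]],np.float32);r=cv2.minAreaRect(W);return np.round(r[0],1),np.round(r[1],1),round(r[2],1)
    roi=(X>380)&(X<570)&(Y>-220)&(Y<-60)
    m=roi&(Z>52)&(Z<100);print(n,"plate",rect(m,60)); pl=roi&(Z>52)&(Z<66)&(hsv[...,2]>90);A=np.c_[P[pl][:,:2]-[468,-132],np.ones(pl.sum())];print(" plate z at centre & slopes",np.linalg.lstsq(A,P[pl][:,2],rcond=None)[0].round(4))
    m=roi&(Z>72)&(Z<95)&(hsv[...,2]<70);print(" handle",rect(m,86),np.median(Z[m]) )
print(s["time_s"],T(s).round(3),s["joints"].round(2))
```

```text
wrist plate (array([ 468.3, -131.3]), array([112.7, 142.7]), 80.1)
 plate z at centre & slopes [-1.30000e-03  8.00000e-04  5.88832e+01]
 handle (array([ 468.4, -129.9]), array([63.5, 21.4]), 80.1) 84.66134263008456
side plate (array([ 468. , -128.7]), array([140.3, 143.6]), 80.2)
 plate z at centre & slopes [-1.60000e-03  4.00000e-04  5.87104e+01]
 handle (array([ 463.9, -145.9]), array([83. , 22.6]), 78.5) 84.03565571799811
scene plate (array([ 470.4, -130.7]), array([114.9, 144.4]), 80.2)
 plate z at centre & slopes [ 1.70000e-03 -1.20000e-03  6.06079e+01]
 handle (array([ 473.9, -127.2]), array([70.3, 25.4]), 80.2) 85.69759018206116
14.0167 [[ 1.72000e-01  9.85000e-01 -2.00000e-03  4.68351e+02]
 [ 9.85000e-01 -1.72000e-01  1.00000e-03 -1.30449e+02]
 [ 1.00000e-03 -3.00000e-03 -1.00000e+00  1.72845e+02]
 [ 0.00000e+00  0.00000e+00  0.00000e+00  1.00000e+00]] [-0.51  0.25  1.64  0.    1.25 -0.34]
```

View pics/wrist9.png

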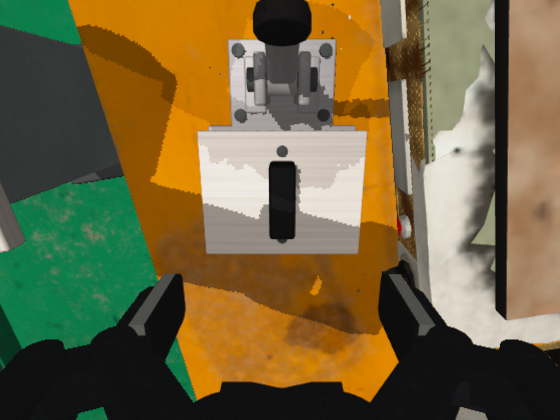

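View pics/side9.png

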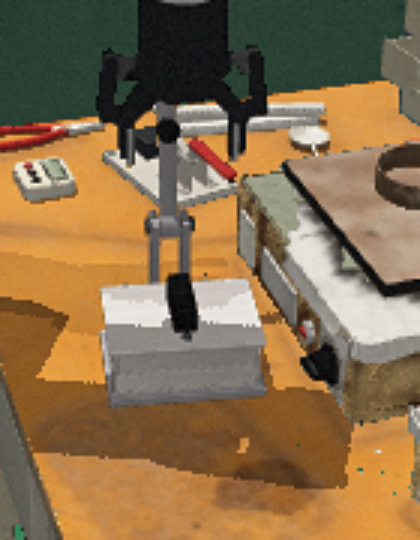

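Request:
carry_out(
  plan=[
    [85,[0,0,-20],[0,0,0]],
    [85,[0,0,-25],[0,0,0]],
    [85,[0,0,-25],[0,0,0]],
    [85,[0,0,-15],[0,0,0]],
    [85,[0,0,0],[0,0,-1]],
    [85,[0,0,0],[0,0,-1]],
    [85,[0,0,0],[0,0,-1]],
    [85,[0,0,0],[0,0,-1]],
    [85,[0,0,0],[0,0,-1]],
    [85,[0,0,0],[0,0,-1]],
    [85,[0,0,0],[0,0,-1]],
    [85,[0,0,0],[0,0,-1]],
    [85,[0,0,0],[0,0,-1]],
    [85,[0,0,0],[0,0,-1]],
    [85,[0,0,0],[0,0,-1]],
    [85,[0,0,0],[0,0,-1]],
    [85,[0,0,0],[0,0,-1]],
    [85,[0,0,0],[0,0,-1]],
    [85,[0,0,0],[0,0,-1]],
    [85,[0,0,0],[0,0,0]],
  ],
)

```text
time_s: 15.73
eef_pos: [468.8, -130.7, 258.2]
ee_rot: [-0.001, 0.084, 0.996, 0.0]
force: [-0.1, -0.2, 0.8]
grip_width: 0.995
```

Request:
carry_out(
  plan=[
    [85,[4.9,17.2,0],[0,0,0]],
    [85,[4.9,17.2,0],[0,0,0]],
    [85,[4.9,17.2,0],[0,0,0]],
    [85,[4.9,17.2,0],[0,0,0]],
    [85,[4.9,17.2,0],[0,0,0]],
    [85,[4.9,17.2,0],[0,0,0]],
    [85,[4.9,17.2,0],[0,0,0]],
    [85,[4.9,17.2,0],[0,0,0]],
    [85,[0,0,0],[0,0,0]],
    [85,[0,0,0],[0,0,0]],
  ],
)

```text
time_s: 16.57
eef_pos: [453.9, 11.8, 258.8]
ee_rot: [-0.0, 0.087, 0.996, -0.0]
force: [0.2, 0.1, 0.1]
grip_width: 0.998
```

Run:
```python
from rig import ctrl
from h import *
for n in ("wrist","side"):
    s=ctrl.sense();c=ctrl.capture(n);pickle.dump((c,s),open(f"{n}10.pkl","wb"))
    im=c["color"]
    cv2.imwrite(f"pics/{n}10.png",im)
    M=c2w(c,s);P=cloud(c,M);X,Y,Z=[P[...,i] for i in range(3)]
    hsv=cv2.cvtColor(c["color"],cv2.COLOR_BGR2HSV)
    b=(Z>238)&(Z<262)&(X>400)&(X<580)&(Y>-40)&(Y<40)&(hsv[...,2]<80)
    if b.sum()>20:
        q=P[b];print(n,b.sum(),q.mean(0).round(1),"x",np.percentile(q[:,0],[1,99]),"zmax",np.percentile(q[:,2],[50,95]))
        v,u=np.where(b);print("px",u.min(),u.max(),v.min(),v.max())
        for x in (440,450,460):
            k=abs(q[:,0]-x)<4
            if k.any(): print(x,np.percentile(q[k],[3,97],axis=0).round(1).tolist())
print(s["time_s"],T(s).round(3),s["joints"].round(2))
```

```text
wrist 3438 [482.3   5.1 252.7] x [432.01567085 547.60011486] zmax [253.3097515  255.22616967]
px 266 292 204 378
440 [[436.2, 5.1, 249.6], [443.6, 20.0, 255.6]]
450 [[446.3, 3.4, 249.4], [453.8, 18.3, 255.4]]
460 [[456.4, 1.7, 249.8], [463.8, 16.6, 255.5]]
side 180 [489.5  -1.  249. ] x [432.5834301  548.29033601] zmax [249.47508123 255.46560604]
px 244 285 170 176
440 [[436.6, 0.9, 242.9], [443.6, 16.0, 255.4]]
450 [[446.3, -0.7, 240.6], [453.8, 11.3, 256.2]]
460 [[456.3, -0.7, 241.0], [463.1, 13.3, 255.6]]
16.6167 [[-9.85000e-01  1.73000e-01 -1.00000e-03  4.54036e+02]
 [ 1.73000e-01  9.85000e-01 -0.00000e+00  1.11710e+01]
 [ 1.00000e-03 -0.00000e+00 -1.00000e+00  2.58899e+02]
 [ 0.00000e+00  0.00000e+00  0.00000e+00  1.00000e+00]] [-0.23  0.11  1.58 -0.    1.45 -1.63]
```

View pics/wrist10.png

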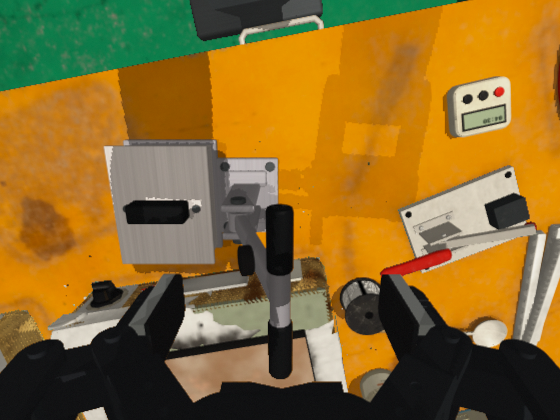

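View pics/side10.png

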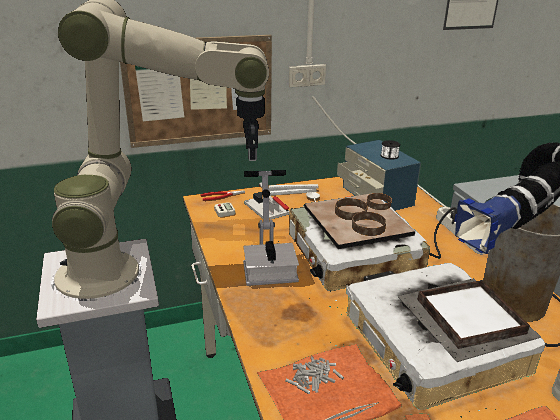

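Request:
carry_out(
  plan=[
    [85,[0,-1,10],[0,0,0]],
    [85,[0,0,15],[0,0,0]],
    [85,[0,0,15],[0,0,0]],
    [85,[0,0,12],[0,0,0]],
    [85,[0,0,8],[0,0,0]],
    [85,[0,0,5],[0,0,0]],
    [85,[0,0,2],[0,0,0]],
    [50,[0,0,0],[0,0,0]],
    [10,[0,0,0],[0,0,0]],
    [10,[0,0,0],[0,0,0]],
    [10,[0,0,0],[0,0,0]],
    [10,[0,0,0],[0,0,0]],
    [10,[0,0,0],[0,0,0]],
    [10,[0,0,0],[0,0,0]],
    [10,[0,0,0],[0,0,0]],
    [10,[0,0,0],[0,0,0]],
    [10,[0,0,0],[0,0,0]],
  ],
  grip_force=20,
)

```text
time_s: 18.08
eef_pos: [454.0, 10.6, 192.6]
ee_rot: [0.0, 0.086, 0.996, 0.0]
force: [-1.0, 0.6, 5.1]
grip_width: 0.191
```

Run:
```python
from rig import ctrl
from h import *
for n in ("wrist","side"):
    s=ctrl.sense();c=ctrl.capture(n);pickle.dump((c,s),open(f"{n}11.pkl","wb"))
    im=c["color"]
    if n=="side": im=cv2.resize(im[100:300,210:340],None,fx=3,fy=3)
    cv2.imwrite(f"pics/{n}11.png",im)
print(s["time_s"],T(s).round(3),s["force"],s["wrist_torque"],s["grip_width"])
# arc plan in tool axes (tool y = box +y, tool z down): hinge rel bar
r=152;a0=np.arctan2(247.5-102,-44)
print(a0)
a=np.linspace(a0,0,26);y=-r*np.cos(a);z=r*np.sin(a)
print(np.c_[a[1:],np.diff(y),-np.diff(z)].round(2).tolist())
```

```text
18.1333 [[-9.85000e-01  1.72000e-01  1.00000e-03  4.53985e+02]
 [ 1.72000e-01  9.85000e-01 -0.00000e+00  1.05790e+01]
 [-1.00000e-03  0.00000e+00 -1.00000e+00  1.92577e+02]
 [ 0.00000e+00  0.00000e+00  0.00000e+00  1.00000e+00]] [-0.82589174  1.86738095  4.81652272] [0.22753541 0.16046385 0.01599613] 0.18943446398539177
1.8644585367267636
[[1.79, -10.96, -2.87], [1.72, -11.15, -2.05], [1.64, -11.27, -1.21], [1.57, -11.33, -0.37], [1.49, -11.32, 0.48], [1.42, -11.26, 1.32], [1.34, -11.13, 2.15], [1.27, -10.94, 2.98], [1.19, -10.68, 3.78], [1.12, -10.37, 4.57], [1.04, -10.0, 5.33], [0.97, -9.58, 6.06], [0.89, -9.1, 6.76], [0.82, -8.57, 7.41], [0.75, -8.0, 8.03], [0.67, -7.37, 8.61], [0.6, -6.71, 9.13], [0.52, -6.01, 9.61], [0.45, -5.28, 10.03], [0.37, -4.52, 10.39], [0.3, -3.73, 10.7], [0.22, -2.92, 10.95], [0.15, -2.1, 11.14], [0.07, -1.27, 11.26], [0.0, -0.42, 11.33]]
```

View pics/wrist11.png

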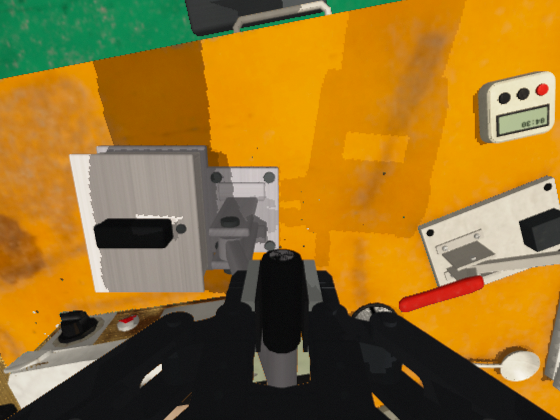

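View pics/side11.png

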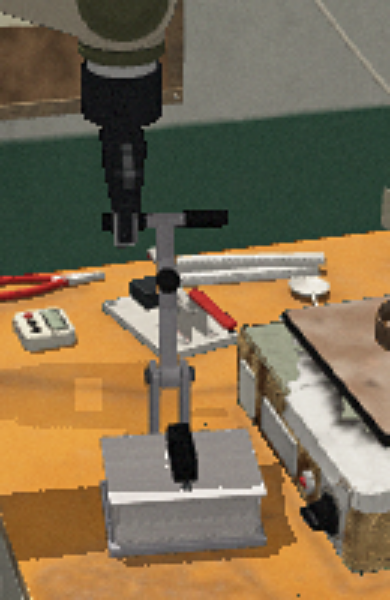

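The sleeve is gripped (opening about 16 mm against its 17 mm diameter). Next I swing it along the arc, in two calls with a force check between them.

Request:
carry_out(
  plan=[
    [10,[0,-5.5,-1.5],[0,0,0]],
    [10,[0,-5.5,-1.4],[0,0,0]],
    [10,[0,-11.1,-2],[0,0,0]],
    [10,[0,-11.3,-1.2],[0,0,0]],
    [10,[0,-11.3,-0.4],[0,0,0]],
    [10,[0,-11.3,0.5],[0,0,0]],
    [10,[0,-11.3,1.3],[0,0,0]],
    [10,[0,-11.1,2.2],[0,0,0]],
    [10,[0,-10.9,3],[0,0,0]],
    [10,[0,-10.7,3.8],[0,0,0]],
    [10,[0,-10.4,4.6],[0,0,0]],
    [10,[0,0,0],[0,0,0]],
  ],
)

```text
time_s: 19.18
eef_pos: [434.4, -100.2, 182.5]
ee_rot: [-0.001, 0.087, 0.996, -0.0]
force: [1.2, -2.2, -0.8]
grip_width: 0.189
```

Run:
```python
from rig import ctrl
from h import *
s=ctrl.sense();print(s["eef_pos"],s["force"],s["wrist_torque"],s["grip_width"])
p=np.array([s["eef_pos"][0],s["eef_pos"][1]])-[468,-132];print("box y rel hinge",p@[.173,.985]-95,"x",p@[.985,-.173],"z",s["eef_pos"][2]+55-102)
c=ctrl.capture("side");cv2.imwrite("pics/side12.png",cv2.resize(c["color"][100:300,210:340],None,fx=3,fy=3))
```

```text
[ 434.41207763 -100.17533778  182.52384036] [ 1.15555294 -2.16877572 -0.7776242 ] [-0.16186429 -0.2154391   0.05292972] 0.1885730096424488
box y rel hinge -69.46341828522229 x -38.58977009448971 z 135.52384035815356
```

View pics/side12.png

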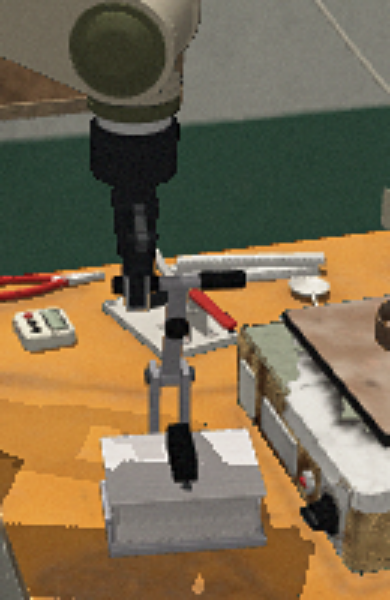

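Request:
carry_out(
  plan=[
    [10,[0,-5,2.6],[0,0,0]],
    [10,[0,-5,2.7],[0,0,0]],
    [10,[0,-9.6,6.1],[0,0,0]],
    [10,[0,-9.1,6.8],[0,0,0]],
    [10,[0,-8.6,7.4],[0,0,0]],
    [10,[0,-8,8],[0,0,0]],
    [10,[0,-7.4,8.6],[0,0,0]],
    [10,[0,-6.7,9.1],[0,0,0]],
    [10,[0,-6,9.6],[0,0,0]],
    [10,[0,-5.3,10],[0,0,0]],
    [10,[0,-4.5,10.4],[0,0,0]],
    [10,[0,-3.7,10.7],[0,0,0]],
    [10,[0,0,0],[0,0,0]],
  ],
)

```text
time_s: 20.32
eef_pos: [420.9, -176.7, 89.3]
ee_rot: [-0.001, 0.087, 0.996, 0.0]
force: [2.6, -1.2, -3.4]
grip_width: 0.19
```

Run:
```python
from rig import ctrl
from h import *
s=ctrl.sense();print(s["eef_pos"],s["force"],s["wrist_torque"],s["grip_width"])
p=np.array([s["eef_pos"][0],s["eef_pos"][1]])-[468,-132];print("box y rel hinge",p@[.173,.985]-95,"x",p@[.985,-.173],"z",s["eef_pos"][2]+55-102)
c=ctrl.capture("side");cv2.imwrite("pics/side13.png",cv2.resize(c["color"][130:330,210:340],None,fx=3,fy=3))
```

```text
[ 420.93422862 -176.65779235   89.28552427] [ 2.61907085 -1.20156765 -3.4487883 ] [-0.12684803 -0.42877635  0.0931504 ] 0.19009141981666744
box y rel hinge -147.13030390898905 x -38.63398673562137 z 42.285524273056296
```

View pics/side13.png

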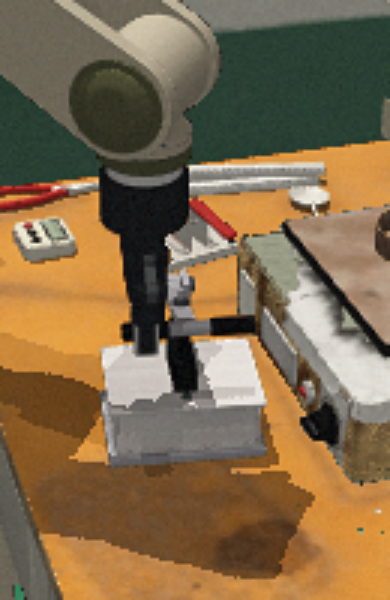

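Request:
carry_out(
  plan=[
    [10,[0,-1.5,5.5],[0,0,0]],
    [10,[0,-1.4,5.5],[0,0,0]],
    [10,[0,-1.1,5.5],[0,0,0]],
    [10,[0,-1,5.6],[0,0,0]],
    [10,[0,-0.7,5.6],[0,0,0]],
    [10,[0,-0.6,5.6],[0,0,0]],
    [10,[0,-0.3,4],[0,0,0]],
    [10,[0,0,0],[0,0,0]],
  ],
)

```text
time_s: 21.03
eef_pos: [420.1, -181.9, 52.9]
ee_rot: [-0.0, 0.086, 0.996, 0.001]
force: [3.2, 4.8, -2.1]
grip_width: 0.189
```

Request:
carry_out(
  plan=[
    [10,[0,0,1.5],[0,0,0]],
    [10,[0,0,1],[0,0,0]],
    [10,[0,0,0],[0,0,0]],
  ],
)

```text
time_s: 21.28
eef_pos: [420.1, -181.9, 51.0]
ee_rot: [-0.0, 0.086, 0.996, 0.001]
force: [2.3, 5.0, -1.5]
grip_width: 0.191
```

Request:
carry_out(
  plan=[
    [10,[0,0,1.5],[0,0,0]],
    [10,[0,0,1],[0,0,0]],
    [10,[0,0,0],[0,0,0]],
  ],
)

```text
time_s: 21.53
eef_pos: [420.3, -182.1, 50.1]
ee_rot: [0.0, 0.086, 0.996, 0.0]
force: [-4.7, 8.8, 19.7]
grip_width: 0.186
```

Request:
carry_out(
  plan=[
    [10,[0,0,1],[0,0,0]],
    [10,[0,0,1],[0,0,0]],
    [10,[0,0,0],[0,0,0]],
  ],
)

```text
time_s: 21.78
eef_pos: [421.0, -182.2, 48.7]
ee_rot: [0.001, 0.086, 0.996, -0.0]
force: [-3.2, 10.1, 23.0]
grip_width: 0.189
```

Contact: the vertical force rose to about 20 N and stayed there, so the pad is on the handle. I'll release and lift straight off.

Request:
carry_out(
  plan=[
    [40,[0,0,0],[0,0,0]],
    [70,[0,0,0],[0,0,0]],
    [85,[0,0,0],[0,0,0]],
    [85,[0,0,0],[0,0,0]],
    [85,[0,0,0],[0,0,0]],
    [85,[0,0,0],[0,0,0]],
    [85,[0,0,0],[0,0,0]],
    [85,[0,0,-5],[0,0,0]],
    [85,[0,0,-10],[0,0,0]],
    [85,[0,0,-20],[0,0,0]],
    [85,[0,0,-30],[0,0,0]],
    [85,[0,0,-30],[0,0,0]],
    [85,[0,0,-30],[0,0,0]],
    [85,[0,0,-20],[0,0,0]],
    [85,[0,0,0],[0,0,0]],
    [85,[0,0,0],[0,0,0]],
  ],
)

```text
time_s: 23.12
eef_pos: [420.4, -182.6, 192.9]
ee_rot: [0.001, 0.086, 0.996, -0.001]
force: [-0.5, 0.5, -0.2]
grip_width: 0.997
```

Run:
```python
from rig import ctrl
from h import *
for n in ("wrist","side","scene"):
    s=ctrl.sense();c=ctrl.capture(n);pickle.dump((c,s),open(f"{n}14.pkl","wb"))
    im=c["color"]
    if n=="side": im=cv2.resize(im[150:330,210:350],None,fx=3,fy=3)
    if n=="scene": im=cv2.resize(im[110:250,180:340],None,fx=4,fy=4)
    cv2.imwrite(f"pics/{n}14.png",im)
    M=c2w(c,s);P=cloud(c,M);X,Y,Z=[P[...,i] for i in range(3)]
    hsv=cv2.cvtColor(c["color"],cv2.COLOR_BGR2HSV)
    dx,dy=X-468,Y+132;bx=dx*.985-dy*.173;by=dx*.173+dy*.985
    b=(abs(bx)<65)&(abs(bx)>18)&(abs(by+57)<18)&(Z>88)&(Z<125)
    if b.sum(): print(n,"bar top",b.sum(),np.percentile(Z[b],[50,90,97]).round(1),"by",np.percentile(by[b],[3,97]).round(1))
    a=(abs(bx)<7)&(by>-48)&(by<70)&(Z>85)&(Z<140)
    if a.sum()>20: print("  arm z slope, z at hinge",np.polyfit(by[a]-95,Z[a],1).round(4),a.sum())
    pl=(abs(bx)<70)&(abs(bx)>25)&(abs(by)<54)&(Z>50)&(Z<70);A=np.c_[bx[pl],by[pl],np.ones(pl.sum())];print("  plate",np.linalg.lstsq(A,Z[pl],rcond=None)[0].round(4),pl.sum())
print(s["time_s"],s["eef_pos"],s["force"])
```

```text
wrist bar top 1810 [107.8 109.3 109.8] by [-65.4 -49.9]
  arm z slope, z at hinge [-2.500000e-03  1.070732e+02] 2180
  plate [-1.60000e-03  9.00000e-04  5.88234e+01] 8523
side bar top 198 [104.9 109.7 111.6] by [-68.4 -54.7]
  arm z slope, z at hinge [-6.900000e-03  1.078594e+02] 113
  plate [-2.80000e-03  6.40000e-03  5.88011e+01] 513
scene bar top 180 [108.9 112.2 113.4] by [-62.5 -47.1]
  arm z slope, z at hinge [-5.000000e-04  1.095141e+02] 173
  plate [4.00000e-04 6.00000e-04 6.05511e+01] 1011
23.2167 [ 419.73331613 -182.14530706  191.25583939] [-0.11806338  1.18016561 -0.15034239]
```

View pics/wrist14.png

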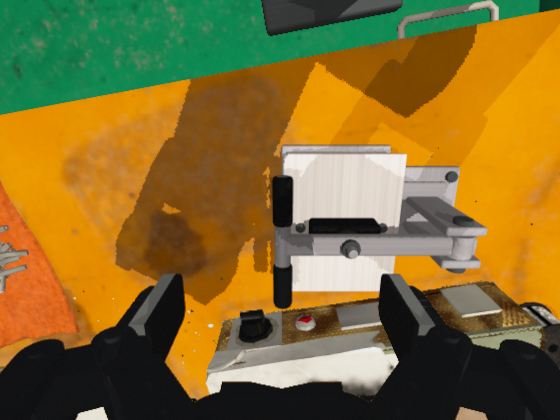

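View pics/side14.png

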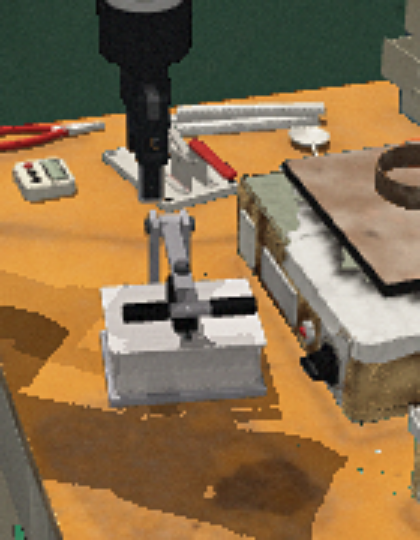

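View pics/scene14.png

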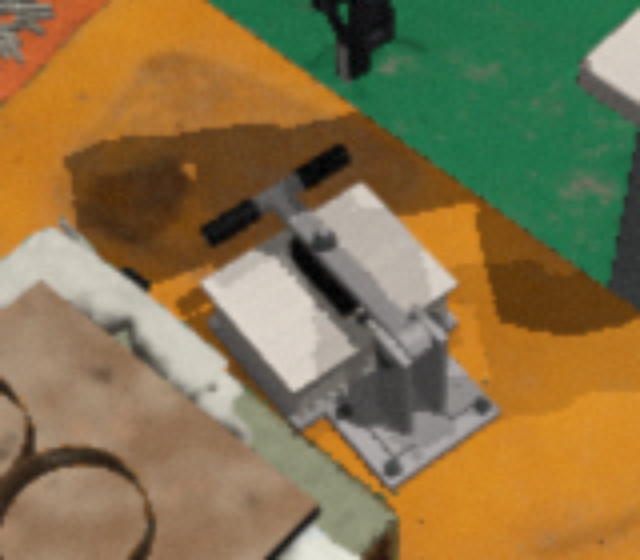

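The arm is level (slope −0.0025 rad), the lid is flat at the same height as before, and the gripper is clear. I'm handing in.

Run:
```python
from rig import ctrl
print(ctrl.finish_job(), ctrl.sense()["time_s"])
```

```text
the job is handed in; nothing more can be done
the job is handed in; nothing more can be done
```

The box is closed: the lid is seated, the hold-down arm is down with its pad on the handle, and the gripper was clear of everything when I handed the job in at about 23 s. No verdict was reported.

**Last checks**
- **Lid:** level to within about 0.003 rad in the wrist and scene views. Measured before the clamp was swung over, it was within about 1.5 mm of the box centre and square within 0.2°. The plate height was the same before and after clamping.
- **Hold-down arm:** level, with slopes between −0.0005 and −0.007 rad in the three views. It met the handle at about 20 N and stayed down after I let go.
- **Timer, pliers and solder reel:** I never worked near them. I did not measure their positions again at the end.

**What failed or disagreed**
- **Fingertips:** two cameras put them about 38 mm behind the reported TCP, which does not match the text. My first grip on the lid closed on air above the handle. I corrected for the offset, and both grips after that held.
- **Heights:** the wrist camera read 1.2–1.3 mm low on plate and rim heights, within the stated calibration.
- **Side view:** it gave a lid slope of 0.006 rad and poor outlines of the lid and handle because it mixed in their side faces. I relied on the wrist view for those.

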